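Load the white reference disc into the reader and start the check

TASK

Run the reader's daily check: slide the white reference disc across the blue loading plate, without lifting it off the plate, until it drops flat into the round pocket. Then press the green start key fully down and let it go. Leave the grey disc where it lies.

Things in the scene. Friction and masses are not known exactly. Their poses are not given: they have to be found in the camera images.
- white_disc_center (a point): Centre (half-way up) of the white ceramic disc: plain, flat, 44 mm in diameter, 8 mm thick, about 30 g, rims bevelled 1 mm, loose on the plate near its free end, beside the grey disc; which is nearer the robot varies. z up. 4 mm above the plate's top on the plate, level with it when seated. Slides easily; drops into the pocket by its own weight if not gripped.
- grey_disc_center (a point): Centre of the dark grey disc, same size as the white one, loose on the same plate, 75 to 130 mm from it. To be left alone.
- pocket (a point): Centre of the mouth of the round pocket, level with the plate's top face (14 mm above the table). 47 mm in diameter, 4 mm deep, black floor, 1 mm chamfer; a seated disc stands 4 mm proud. Axes: z up, y along the plate towards the housing, x across it.
- reader: The fixed reader; origin under the middle of its blue plate, on the table, axes as the pocket's; position and yaw vary. Plate flat, rimless, 200 mm in x, 280 mm in y, 14 mm high; the pocket is at y = +60 mm, the discs start near y = -90 mm, x about -50 and +50 mm. A cream housing 50 mm high stands from y = +140 to +260 mm.
- start_key_top (a point): Centre of the top of the round green start key, 28 mm in diameter, in a small surround on top of the cream housing, on the robot's side. z up. Pressed straight down: travel 6 mm, spring about 4 N when fully down, comes back up by itself.
- start_key (a joint): Travel of the start key in m: 0 released, 0.006 fully down.
Not all that is in view belongs to the job. Of the things shaped like the part that bears white_disc_center, the white one is meant.

How it is judged:
By the outcome, as a careful person would: the job done as asked, in the order asked, and still so for the second after the job is handed in, with the robot touching nothing.
It also fails if it takes over 45 s, if anything falls off the work surface, if the arm or the gripper's body presses on something with over 40 N, if the wrist force passes 120 N, or if a joint passes its speed limit or range.

ROBOT

A 7-joint arm with a two-finger parallel gripper is mounted at the origin on the work surface. World frame = base frame: x ahead of the robot, y to its left, z up, the work surface at z = 0. Lengths are in mm, angles in rad, forces in N, time in s.
With the tool pointing down it reaches from about 400 to 850 mm from the base axis. Payload 4.5 kg.
Tool frame: the origin (TCP) lies on the centre line of the jaws, within the pads' length; the fingertips stand 25 mm ahead of it and the grasp point (between the pads) lies 6 mm ahead of it; y points along the fingers, z is the direction in which the jaws open and shut, and the axes are right-handed (so a half turn about y gives the same grasp; the last joint's range is limited). The gripper opens to 85 mm and grips with 20 to 120 N. Pads are 22 mm wide; open, the fingers measure 114 mm over their backs; the gripper's body (76 mm by 85 mm) begins 54 mm behind the grasp point. The pads swing forward as they close: fully open they stand 13 mm farther back than shut.
Start: joints at [1.156, 0.689, -0.195, 1.565, 0.157, 0.902, -0.215], TCP at [271.208, -563.115, 256.317] pointing down, gripper open.
Joint ranges: [-3.01, 3.01], [-0.46, 2.08], [-1.47, 1.51], [0.13, 2.56], [-1, 4.14], [0.04, 2.09], [-2.66, 2.66]. Speed limits (rad/s): [2.57, 2.57, 3.14, 3.14, 3.14, 3.14, 3.14].

INTERFACE

Orientations are given as a unit quaternion [w, x, y, z].
In Python, from station import arm gives the robot as it stands.
- The arm moves only by the tool send_rows, never from a script. Its argument "moves" is a list of rows, each an object of numbers: "x", "y", "z": the shift along the tool's x, y, z in mm; "yaw": the turn about the tool's y in degrees; "grip": the finger opening in mm, from 0 to 85.4. A call has 1 to 5 rows; each row shifts and turns the commanded pose from where the row before left it, along the tool's axes as they then stand; what a row does not reach is not made up. A row lasts 1/8 s, in which the tool goes at most 62.5 mm and 10.7 degrees, less where a joint would pass 70% of its speed; a pose out of reach is approached as far as the arm can. A call with a gripper value outside its range is refused whole. The fingers move at their own pace and stop on an object; "squeeze" is the grip in N (left out, the last holds). Time passes only in rows, so rows that do not move let the fingers close. It gives the time, the measured TCP pose, the force and the opening at its end, in the units of the state.
- arm.get_state(): the state, without advancing time (a new reading comes with each control period).
- arm.grab_frame(name): name is "scene" or "top" or "wrist"; returns (picture, depth): 420x560x3 uint8, red, green, blue; 420x560 float32, mm along the optical axis (not along the pixel's ray), 0 where there is no reading.
- arm.get_calibration(name): a dict with "fx", "fy", "cx", "cy" (pixels), "distortion" ([k1, k2, p1, p2, k3] as OpenCV has them; the pictures are not rectified), "rvec" (rotation vector, rad) and "tvec" (3), from world to camera coordinates, as OpenCV has them. Camera axes: x right, y down, z forward; pixel columns grow to the right and rows downward; lengths in mm; the calibration is good to about 2 mm. A picture is of the moment at which its call begins: read the wrist's pose just before it. get_calibration takes no time and is no camera call; for the wrist camera it gives the pose at the moment of the call.
- arm.sign_off(): hands the job in, once; it reports no verdict.
The state is a dict: "t": time; "joint_positions": joint angles; "joint_velocities": joint speeds; "joint_torque": joint torques, N m; "eef_pos": TCP position; "ee_rot": TCP orientation; "contact_force": force on the tool from outside, world axes, zero at the start; "moment": the same for the moment, N m; "gripper_width": finger opening in mm.
Only numpy, scipy, OpenCV 4.12 (cv2) and the standard library are available. Lean on these libraries where they do the work, as an engineer would, in place of code of your own. Each camera call takes 0.05 s, during which the arm holds its last target. There are 200 camera calls.

## Working session

There is one attempt and no reset: what is moved stays moved. The work goes in short steps, Python scripts to look and compute and a tool call to move; the robot and the scene stay as the last step left them, time stands still between calls to the robot, and variables do not carry over. Pictures are saved under pics/ and viewed, about 8 in all and at most 12, crops included, and the job is handed in when it is done.

Besides the shell and the picture viewer there is one more tool, called after "Emit:" by a JSON object that holds its "op" and its "data". send_rows: Moves the arm, as the interface text tells. Its arguments: {"type":"object","properties":{"moves":{"type":"array","items":{"type":"object","properties":{"x":{"type":"number"},"y":{"type":"number"},"z":{"type":"number"},"yaw":{"type":"number"},"grip":{"type":"number"}}}},"squeeze":{"type":"number"}},"required":["moves"]}

```bash
mkdir -p pics; ls
python3 - <<'E'
from station import arm
import cv2
s=arm.get_state();print(s['t'],s['eef_pos'],s['ee_rot'],s['gripper_width'])
for n in('scene','top'):
    p,d=arm.grab_frame(n);cv2.imwrite(f'pics/{n}0.png',p[:,:,::-1]);print(n,arm.get_calibration(n))
E
```

```text
pics
0.0 [ 270.84649767 -562.57321084  255.46820792] [ 0.15716762 -0.1575718   0.69000677 -0.68873807] 85.53644120238263
scene {'fx': 532.5572206847334, 'fy': 532.5572206847334, 'cx': 283.55571790148934, 'cy': 214.32723009279778, 'distortion': array([-0.1644782,  0.       ,  0.       ,  0.       ,  0.       ]), 'rvec': array([ 1.55510367,  2.02127827, -0.79734117]), 'tvec': array([  82.53705649, -327.44678812, 1154.45162738])}
top {'fx': 404.677952073678, 'fy': 404.677952073678, 'cx': 282.6960142093423, 'cy': 207.85623990891804, 'distortion': array([-0.02060437,  0.        ,  0.        ,  0.        ,  0.        ]), 'rvec': array([ 2.18720063, -2.16363395,  0.10891456]), 'tvec': array([ 46.92088963, 509.16382469, 801.25658162])}
```

View pics/top0.png

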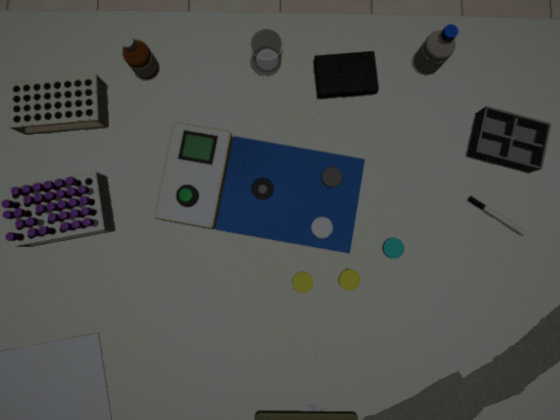

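View pics/scene0.png

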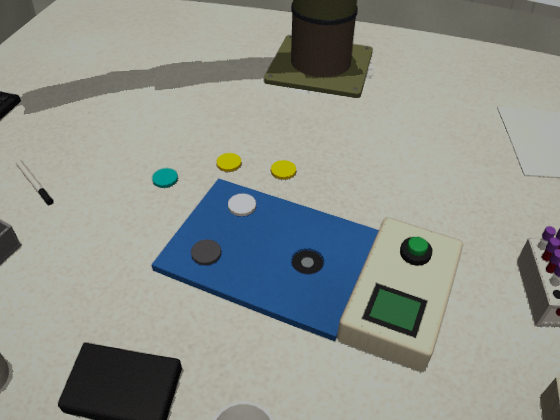

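The top view shows the white disc at about (321,228), grey disc at (331,177), pocket at (262,188) and green key at (187,195). The scene view agrees, and the yellow and teal discs beside the plate are distractors. Next I'll measure in both views.

```bash
cat > h.py <<'E'
import cv2,numpy as np
from station import arm
from scipy.spatial.transform import Rotation as R
def ray(c,uv,z):
    K=np.array([[c['fx'],0,c['cx']],[0,c['fy'],c['cy']],[0,0,1]])
    n=cv2.undistortPoints(np.array([[uv]],float),K,c['distortion'])[0,0]
    M=cv2.Rodrigues(np.array(c['rvec'],float))[0];o=-M.T@c['tvec'];d=M.T@np.r_[n,1]
    return o+d*(z-o[2])/d[2]
def blobs(m,lo=60,hi=1e9):
    cs,_=cv2.findContours(m.astype(np.uint8)*255,cv2.RETR_EXTERNAL,cv2.CHAIN_APPROX_NONE)
    return [c for c in cs if lo<cv2.contourArea(c)<hi]
def plane_fit(c,cnt,z):   # centre & diameters of a contour cast to height z
    P=np.array([ray(c,q,z)[:2] for q in cnt[:,0].astype(float)])
    (x,y),(a,b),_=cv2.fitEllipse(P.astype(np.float32)); return x,y,a,b
def masks(p):
    h=cv2.cvtColor(p,cv2.COLOR_RGB2HSV);H,S,V=[h[...,i].astype(int) for i in range(3)]
    blue=(H>100)&(H<125)&(S>120)&(V>40)
    hull=np.zeros(H.shape,np.uint8);b=max(blobs(blue),key=cv2.contourArea)
    bh=cv2.convexHull(b);cv2.fillPoly(hull,[bh],1)
    ins=(hull>0)
    return dict(H=H,S=S,V=V,blue=blue,bh=bh,ins=ins,obj=ins&~blue,green=(H>45)&(H<75)&(S>140)&(V>60))
E
python3 - <<'E'
from h import *
for n in('top','scene'):
    p=cv2.imread(f'pics/{n}0.png')[:,:,::-1].copy();c=arm.get_calibration(n);m=masks(p)
    print(n,'plate',np.array([ray(c,q,14)[:2] for q in cv2.boxPoints(cv2.minAreaRect(m['bh'])).astype(float)]).round(0).tolist() if n=='top' else '')
    for o in blobs(m['obj'],150):
        u=o[:,0].mean(0);k=np.zeros(m['V'].shape,np.uint8);cv2.fillPoly(k,[o],1)
        print(u.round(1),'V',m['V'][k>0].mean().round(),[np.round(plane_fit(c,o,z),1).tolist() for z in(14,22)])
    for o in blobs(m['green'],60):print('green',o[:,0].mean(0).round(1),[np.round(plane_fit(c,o,z),1).tolist() for z in(50,60,65)])
E
```

```text
top plate [[465.0, 191.0], [661.0, 162.0], [614.0, -120.0], [419.0, -84.0]]
[321.5 227.1] V 96.0 [[470.5, -28.0, 44.3, 44.5], [470.1, -27.2, 43.9, 44.1]]
[261.9 188.4] V 29.0 [[549.6, 95.4, 42.4, 43.2], [548.4, 95.1, 42.0, 42.7]]
[331.8 176.3] V 46.0 [[576.7, -49.0, 41.6, 42.9], [575.3, -48.0, 41.2, 42.5]]
green [185.3 194.4] [[530.6, 245.7, 21.9, 23.1], [529.3, 243.4, 21.6, 22.8], [528.7, 242.2, 21.5, 22.7]]
scene plate 
[307.1 261.8] V 45.0 [[554.3, 92.9, 40.2, 43.1], [560.6, 93.9, 39.7, 42.5]]
[205.5 251.7] V 67.0 [[574.8, -53.0, 43.0, 46.3], [580.8, -49.9, 42.4, 45.6]]
[241.7 204.2] V 171.0 [[468.5, -32.0, 44.2, 50.2], [476.0, -29.3, 43.6, 49.5]]
green [401.5 302.6] [[617.3, 229.6, 19.8, 41.0], [624.6, 228.6, 19.4, 40.2], [628.3, 228.1, 19.3, 39.9]]
green [417.2 245.4] [[514.7, 240.3, 26.7, 32.1], [523.9, 239.1, 26.2, 31.6], [528.4, 238.5, 25.9, 31.3]]
```

Run:
```python
from h import *
s=arm.get_state();M=R.from_quat(np.roll(s['ee_rot'],-1)).as_matrix();print('tool axes cols\n',M.round(3),s['t'])
c=arm.get_calibration('wrist');W=cv2.Rodrigues(c['rvec'])[0];o=-W.T@c['tvec'];print('wrist cam in tool',(M.T@(o-s['eef_pos'])).round(1),'axes in tool\n',(M.T@W.T).round(2),c['fx'])
# plate yaw from blue edges, heights from top depth
p=cv2.imread('pics/top0.png')[:,:,::-1].copy();c=arm.get_calibration('top');m=masks(p)
q=cv2.approxPolyDP(m['bh'],12,True)[:,0].astype(float);Q=np.array([ray(c,a,14)[:2] for a in q]);print(Q.round(1).tolist())
_,d=arm.grab_frame('top');K=np.array([[c['fx'],0,c['cx']],[0,c['fy'],c['cy']],[0,0,1]])
W=cv2.Rodrigues(c['rvec'])[0];o=-W.T@c['tvec']
def pt(u,v):
    n=cv2.undistortPoints(np.array([[[u,v]]],float),K,c['distortion'])[0,0];return W.T@(np.r_[n,1]*d[int(v),int(u)]-c['tvec'])
for u,v in[(321,228),(262,188),(331,177),(187,195),(187,187),(187,203),(205,195),(205,180),(290,170),(280,250)]:print(u,v,pt(u,v).round(1))
for v in range(180,214,2):print(v,[round(pt(u,v)[2]) for u in range(172,206,2)])
```

```text
tool axes cols
 [[-0.901 -0.001  0.434]
 [-0.434  0.001 -0.901]
 [ 0.    -1.    -0.002]] 0.1
wrist cam in tool [ -80.6 -117.5    1.1] axes in tool
 [[-0.    0.95  0.31]
 [ 0.   -0.31  0.95]
 [ 1.    0.   -0.  ]] 315.3045948478722
[[655.7, 158.2], [614.1, -114.6], [420.3, -84.3], [464.5, 186.8]]
321 228 [468.5 -26.1  21. ]
262 188 [551.   95.9   9.8]
331 177 [574.1 -46.7  20.5]
187 195 [527.1 237.7  69.9]
187 187 [543.8 239.9  62.6]
187 203 [512.5 239.1  61.7]
205 195 [530.1 206.8  49.3]
205 180 [560.3 207.8  48.5]
290 170 [589.   38.   13.6]
280 250 [422.9  57.    1.8]
180 [51, 51, 51, 51, 51, 50, 52, 50, 48, 52, 49, 51, 50, 51, 52, 47, 48]
182 [50, 52, 50, 50, 51, 50, 51, 52, 51, 49, 49, 52, 51, 51, 49, 52, 51]
184 [50, 48, 48, 48, 52, 53, 60, 60, 62, 51, 52, 52, 47, 50, 50, 49, 47]
186 [52, 49, 49, 48, 60, 61, 63, 62, 59, 62, 60, 50, 51, 51, 50, 51, 51]
188 [845, 52, 50, 60, 61, 72, 72, 69, 71, 62, 62, 63, 52, 47, 49, 48, 50]
190 [50, 51, 49, 63, 74, 71, 71, 70, 75, 73, 64, 62, 61, 50, 49, 52, 50]
192 [50, 49, 60, 62, 69, 71, 71, 72, 73, 73, 845, 62, 62, 50, 50, 50, 51]
194 [49, 53, 61, 63, 72, 70, 72, 72, 73, 71, 70, 61, 61, 845, 47, 49, 51]
196 [50, 50, 63, 61, 71, 72, 73, 69, 74, 73, 68, 63, 62, 52, 50, 52, 50]
198 [53, 49, 61, 63, 71, 71, 73, 73, 72, 72, 63, 60, 62, 47, 50, 50, 50]
200 [49, 49, 48, 63, 61, 74, 72, 70, 71, 63, 60, 58, 59, 51, 48, 51, 49]
202 [49, 48, 50, 61, 61, 61, 63, 63, 62, 62, 61, 60, 49, 47, 49, 50, 51]
204 [49, 50, 47, 50, 60, 61, 61, 63, 62, 58, 63, 50, 49, 48, 49, 51, 49]
206 [49, 53, 50, 50, 47, 50, 48, 52, 53, 52, 48, 51, 50, 49, 49, 51, 52]
208 [50, 48, 50, 52, 50, 49, 48, 49, 51, 50, 845, 49, 52, 48, 50, 50, 50]
210 [48, 49, 51, 52, 49, 50, 48, 50, 47, 845, 52, 50, 51, 49, 49, 47, 51]
212 [50, 53, 48, 49, 48, 52, 46, 50, 51, 49, 49, 51, 49, 50, 47, 49, 51]
```

Key top is at z≈72 and the surround at ≈62, so at 6 mm travel the key stays clear of the surround. Heights match the sizes given. Moving to hover near the white disc.

Emit:
{"op": "send_rows", "data": {"moves": [{"x": -41, "z": -40, "grip": 62}, {"x": -41, "z": -40}, {"x": -41, "z": -40}, {"x": -41, "z": -40}, {"x": -41, "z": -40}], "squeeze": 20}}

```text
$.moves[0]: bad value
```

Emit:
{"op": "send_rows", "data": {"moves": [{"x": -41, "z": -40, "y": 20}, {"x": -41, "z": -40, "y": 20}, {"x": -41, "z": -40, "y": 20}, {"x": -41, "z": -40, "y": 20}, {"x": -41, "z": -36, "y": 20}]}}

```text
$.moves[0]: bad value
```

Emit:
{"op": "send_rows", "data": {"moves": [{"x": 0}, {"x": 0}, {"x": 0}]}}

```text
$.moves[0]: bad value
```

```bash
cat >> h.py <<'E'
def look(tag):
    s=arm.get_state();c=arm.get_calibration('wrist');p,d=arm.grab_frame('wrist')
    cv2.imwrite(f'pics/{tag}.png',p[:,:,::-1])
    M=R.from_quat(np.roll(s['ee_rot'],-1)).as_matrix()
    print('t',s['t'],'pos',s['eef_pos'].round(1),'F',np.round(s['contact_force'],1),'w',round(s['gripper_width'],1),'\n',M.round(3).tolist())
    return s,c,p,d,M
E
python3 - <<'E'
from h import *
s,c,p,d,M=look('w1');m=masks(p)
for o in blobs(m['obj'],400):
    k=np.zeros(m['V'].shape,np.uint8);cv2.fillPoly(k,[o],1)
    print(o[:,0].mean(0).round(1),'V',m['V'][k>0].mean().round(),[np.round(plane_fit(c,o,z),1).tolist() for z in(14,22)])
E
```

```text
t 0.15 pos [ 271.  -562.7  255.6] F [ 1.3 -0.2 -0.1] w 85.6 
 [[-0.901, -0.001, 0.434], [-0.434, 0.001, -0.901], [0.0, -1.0, -0.001]]Traceback (most recent call last):
  File "<stdin>", line 2, in <module>
  File "h.py", line 18, in masks
    hull=np.zeros(H.shape,np.uint8);b=max(blobs(blue),key=cv2.contourArea)
                                      ~~~^^^^^^^^^^^^^^^^^^^^^^^^^^^^^^^^^
ValueError: max() iterable argument is empty
```

View pics/w1.png

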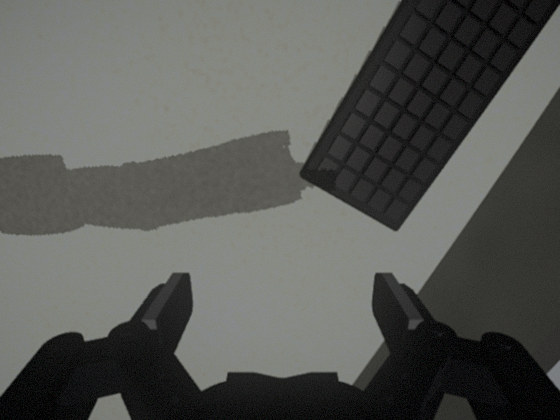

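The moves were refused because every key seems to be required. The arm hasn't moved: the wrist picture shows the fingers at the bottom and a keyboard-like object. Resending with full rows.

Emit:
{"op": "send_rows", "data": {"moves": [{"x": -41, "y": 0, "z": -40, "yaw": 0, "grip": 62}, {"x": -41, "y": 0, "z": -40, "yaw": 0, "grip": 62}, {"x": -41, "y": 0, "z": -40, "yaw": 0, "grip": 62}, {"x": -41, "y": 0, "z": -40, "yaw": 0, "grip": 62}, {"x": -41, "y": 0, "z": -40, "yaw": 0, "grip": 62}], "squeeze": 20}}

```text
t: 0.82
eef_pos: [369.7, -292.3, 256.4]
ee_rot: [-0.158, 0.157, -0.689, 0.689]
contact_force: [1.8, -0.0, 0.5]
gripper_width: 62.0
```

Emit:
{"op": "send_rows", "data": {"moves": [{"x": -31, "y": 10, "z": -37, "yaw": 0, "grip": 62}, {"x": -31, "y": 10, "z": -37, "yaw": 0, "grip": 62}, {"x": -31, "y": 10, "z": -37, "yaw": 0, "grip": 62}, {"x": -31, "y": 10, "z": -37, "yaw": 0, "grip": 62}, {"x": -31, "y": 10, "z": -37, "yaw": 0, "grip": 62}]}}

```text
t: 1.45
eef_pos: [429.0, -58.6, 206.0]
ee_rot: [-0.158, 0.157, -0.689, 0.689]
contact_force: [0.7, -0.0, 0.7]
gripper_width: 61.8
```

Emit:
{"op": "send_rows", "data": {"moves": [{"x": 0, "y": 0, "z": 0, "yaw": 0, "grip": 62}, {"x": 0, "y": 0, "z": 0, "yaw": 0, "grip": 62}, {"x": 0, "y": 0, "z": 0, "yaw": 0, "grip": 62}]}}

```text
t: 1.82
eef_pos: [428.2, -61.6, 206.5]
ee_rot: [-0.156, 0.156, -0.689, 0.69]
contact_force: [-0.2, 0.6, -0.4]
gripper_width: 61.7
```

```bash
cat >> h.py <<'E'
def report():
    s,c,p,d,M=look(TAG);m=masks(p)
    for o in blobs(m['obj'],300):
        k=np.zeros(m['V'].shape,np.uint8);cv2.fillPoly(k,[o],1)
        print(o[:,0].mean(0).round(1),'V',m['V'][k>0].mean().round(),[np.round(plane_fit(c,o,z),1).tolist() for z in(14,22)])
    return s,c,p,d,M,m
E
python3 - <<'E'
import h;h.TAG='w2';h.report()
E
```

```text
t 1.825 pos [428.2 -61.6 206.5] F [-0.2  0.6 -0.4] w 61.7 
 [[-0.902, 0.0, 0.431], [-0.431, -0.001, -0.902], [0.0, -1.0, 0.001]]
[297.1 183.6] V 63.0 [[442.0, -73.2, 22.5, 34.6], [443.5, -72.0, 21.9, 33.7]]
[269.5 140.3] V 121.0 [[471.5, -29.4, 45.1, 46.8], [472.3, -29.4, 43.9, 45.6]]
[343.3  37.9] V 66.0 [[579.4, -50.6, 43.3, 44.3], [577.4, -50.0, 42.2, 43.2]]
[181.4   7.2] V 38.0 [[539.9, 86.9, 16.5, 43.2], [538.9, 83.9, 16.1, 42.0]]
```

View pics/w2.png

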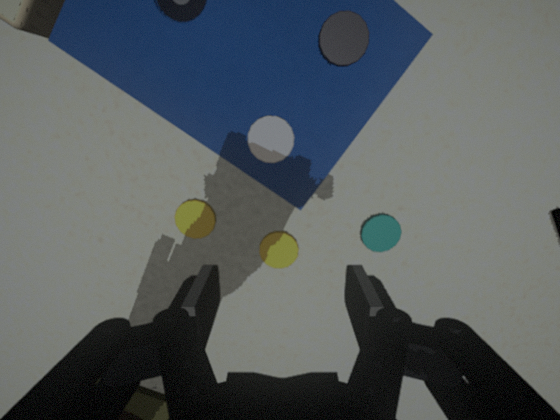

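The wrist view shows the white disc at (270,140), giving about (471.5,-29), consistent with the other views. I'll hover above it with the jaws at 44 mm to measure the fingertip height by depth.

Emit:
{"op": "send_rows", "data": {"moves": [{"x": -18, "y": 36, "z": -4, "yaw": 0, "grip": 44}, {"x": -18, "y": 36, "z": -4, "yaw": 0, "grip": 44}, {"x": -17, "y": 34, "z": -3, "yaw": 0, "grip": 44}, {"x": 0, "y": 0, "z": 0, "yaw": 0, "grip": 44}, {"x": 0, "y": 0, "z": 0, "yaw": 0, "grip": 44}]}}

```text
t: 2.5
eef_pos: [470.9, -28.4, 101.2]
ee_rot: [-0.157, 0.157, -0.689, 0.69]
contact_force: [0.3, -0.7, 0.2]
gripper_width: 44.1
```

Run:
```python
import h,numpy as np,cv2
h.TAG='w3';s,c,p,d,M,m=h.report()
# all depth points to tool frame; list fingertips: max tool-y among points with |x|<15 and |z|<45 and well above plate
K=np.array([[c['fx'],0,c['cx']],[0,c['fy'],c['cy']],[0,0,1]])
g=np.stack(np.meshgrid(np.arange(560),np.arange(420)),-1).reshape(-1,1,2).astype(float)
n=cv2.undistortPoints(g,K,c['distortion'])[:,0];P=np.c_[n,np.ones(len(n))]*d.reshape(-1,1)
W=cv2.Rodrigues(c['rvec'])[0];P=(P-c['tvec'])@W
T=(P-s['eef_pos'])@M;dep=d.reshape(-1)>0
for sg in(1,-1):
    k=dep&(abs(T[:,0])<20)&(sg*T[:,2]>15)&(sg*T[:,2]<45)&(P[:,2]>45)
    q=T[k];print(sg,k.sum(),np.percentile(q,[1,50,99],axis=0).round(1).tolist(),np.sort(q[:,1])[-15::3].round(1))
```

```text
t 2.5 pos [470.9 -28.4 101.2] F [ 0.3 -0.7  0.2] w 44.1 
 [[-0.902, -0.0, 0.432], [-0.432, -0.001, -0.902], [0.001, -1.0, 0.001]]
[335.7 282.5] V 58.0 [[452.4, -83.5, 20.7, 39.6], [456.0, -80.0, 19.9, 38.1]]
[280.  254.2] V 127.0 [[464.7, -33.0, 43.7, 68.3], [467.8, -31.5, 42.0, 65.6]]
[390.8  97.4] V 91.0 [[579.0, -52.0, 44.2, 45.3], [577.6, -49.8, 42.5, 43.5]]
[153.8  31.7] V 62.0 [[550.2, 91.4, 39.4, 44.3], [549.9, 88.0, 37.9, 42.5]]
1 8720 [[-19.4, -68.6, 15.4], [-12.2, -32.3, 25.1], [10.0, 17.7, 44.8]] [21.7 22.1 22.2 22.4 23.1]
-1 9123 [[-18.9, -68.0, -44.8], [-11.8, -32.6, -25.0], [10.6, 17.2, -15.3]] [21.5 21.7 22.3 22.4 22.9]
```

View pics/w3.png

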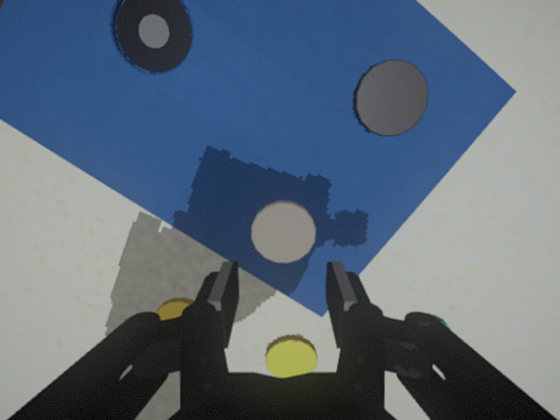

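Tips are about 22.5 mm ahead at 44 mm opening. The picture shows the disc centred between the jaws, with the pocket at (153,33). I'll open to 54 and descend so the tips sit about 2.5 mm above the plate, then close.

Emit:
{"op": "send_rows", "data": {"moves": [{"x": 0, "y": 0, "z": 0, "yaw": 0, "grip": 54}, {"x": 0, "y": 22, "z": 0, "yaw": 0, "grip": 54}, {"x": 0, "y": 22, "z": 0, "yaw": 0, "grip": 54}, {"x": 0, "y": 18, "z": 0, "yaw": 0, "grip": 54}, {"x": 0, "y": 0, "z": 0, "yaw": 0, "grip": 54}]}}

```text
t: 3.18
eef_pos: [471.0, -27.4, 38.2]
ee_rot: [-0.157, 0.158, -0.689, 0.689]
contact_force: [0.5, -0.7, 0.6]
gripper_width: 53.9
```

Emit:
{"op": "send_rows", "data": {"moves": [{"x": 0, "y": 0, "z": 0, "yaw": 0, "grip": 50}, {"x": 0, "y": 0, "z": 0, "yaw": 0, "grip": 46}, {"x": 0, "y": 0, "z": 0, "yaw": 0, "grip": 42}, {"x": 0, "y": 0, "z": 0, "yaw": 0, "grip": 40}, {"x": 0, "y": 0, "z": 0, "yaw": 0, "grip": 40}], "squeeze": 20}}

```text
t: 3.8
eef_pos: [472.0, -27.3, 39.3]
ee_rot: [-0.158, 0.157, -0.689, 0.69]
contact_force: [-1.2, 0.1, 7.4]
gripper_width: 41.7
```

Run:
```python
import h;h.TAG='w4';s,c,p,d,M,m=h.report()
```

```text
t 3.8 pos [472.  -27.3  39.3] F [-1.2  0.1  7.4] w 41.7 
 [[-0.901, 0.002, 0.434], [-0.434, -0.0, -0.901], [-0.001, -1.0, 0.001]]
[292.3 287.9] V 122.0 [[470.0, -34.2, 42.9, 104.3], [474.1, -31.9, 40.5, 98.5]]
[440.4  95.7] V 98.0 [[579.4, -52.7, 45.1, 46.9], [577.5, -49.4, 42.5, 44.3]]
[100.4  21.6] V 68.0 [[543.3, 87.5, 23.0, 45.6], [543.4, 83.0, 21.8, 43.1]]
```

View pics/w4.png

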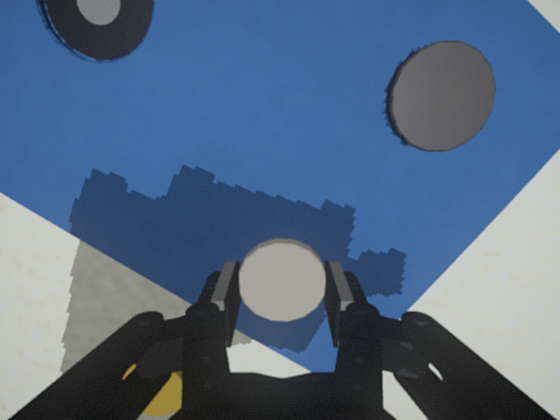

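The disc is between the pads at (283,280). The width of 41.7 is under 44, so I'll check the disc's height, tilt and centre from depth, and measure the pocket.

```bash
cat >> h.py <<'E'
def cloud(c,d):
    K=np.array([[c['fx'],0,c['cx']],[0,c['fy'],c['cy']],[0,0,1]])
    g=np.stack(np.meshgrid(np.arange(560),np.arange(420)),-1).reshape(-1,1,2).astype(float)
    n=cv2.undistortPoints(g,K,c['distortion'])[:,0];P=np.c_[n,np.ones(len(n))]*d.reshape(-1,1)
    return ((P-c['tvec'])@cv2.Rodrigues(c['rvec'])[0]).reshape(420,560,3)
def disc(c,p,d,seed):
    h=cv2.cvtColor(p,cv2.COLOR_RGB2HSV);m=((h[...,1]<90)&(h[...,2]>85)).astype(np.uint8)
    X=cloud(c,d);m&=((X[...,2]>15)&(X[...,2]<30)&(d>0)).astype(np.uint8);m=cv2.morphologyEx(m,cv2.MORPH_CLOSE,np.ones((5,5)));m=cv2.morphologyEx(m,cv2.MORPH_OPEN,np.ones((7,7)))
    o=min(blobs(m,300),key=lambda o:np.linalg.norm(o[:,0].mean(0)-seed))
    k=np.zeros(m.shape,np.uint8);cv2.fillPoly(k,[o],1);k=cv2.erode(k,np.ones((9,9)))>0
    q=X[k];q=q[abs(q[:,2]-np.median(q[:,2]))<4];A=np.c_[q[:,:2]-q[:,:2].mean(0),np.ones(len(q))];f=np.linalg.lstsq(A,q[:,2],rcond=None)[0]
    z=f[2];print('disc top z',z.round(1),'slope deg',np.degrees(f[:2]).round(1),'fit',np.round(plane_fit(c,cv2.convexHull(o),22),1))
def platez(c,d,m):
    X=cloud(c,d)[m['blue']&(d>0)];print('plate z',np.median(X[:,2]).round(1))
E
python3 - <<'E'
import h;h.TAG='w4b';s,c,p,d,M,m=h.report();h.disc(c,p,d,(283,280));h.platez(c,d,m)
for n in('top','scene'):
    p,d=h.arm.grab_frame(n);h.cv2.imwrite(f'pics/{n}1.png',p[:,:,::-1])
E
```

```text
t 3.85 pos [472.  -27.3  39.3] F [-0.6  0.4  7.7] w 41.9 
 [[-0.901, 0.002, 0.434], [-0.434, -0.0, -0.901], [-0.001, -1.0, 0.001]]
[293.  288.3] V 122.0 [[469.7, -34.0, 43.3, 105.7], [473.9, -31.7, 40.9, 99.8]]
[440.5  95.7] V 98.0 [[579.4, -52.7, 45.1, 46.9], [577.4, -49.4, 42.6, 44.3]]
[100.9  21.5] V 68.0 [[543.2, 87.5, 23.0, 45.9], [543.3, 83.0, 21.7, 43.3]]
disc top z 21.9 slope deg [0.2 0.2] fit [473.4 -27.5  43.2  45.6]
plate z 13.9
```

Disc is flat (top z 21.9, slope 0.2°), centre about 1.4 mm ahead of TCP. Sliding most of the way.

Emit:
{"op": "send_rows", "data": {"moves": [{"x": -7, "y": 0, "z": -4.5, "yaw": 0, "grip": 40}, {"x": -7, "y": 0, "z": -4.5, "yaw": 0, "grip": 40}, {"x": -7, "y": 0, "z": -4.5, "yaw": 0, "grip": 40}, {"x": -7, "y": 0, "z": -4.5, "yaw": 0, "grip": 40}, {"x": -7, "y": 0, "z": -4.5, "yaw": 0, "grip": 40}]}}

```text
t: 4.62
eef_pos: [491.1, 5.2, 39.3]
ee_rot: [-0.154, 0.158, -0.688, 0.691]
contact_force: [-3.2, -6.1, 9.4]
gripper_width: 41.7
```

Emit:
{"op": "send_rows", "data": {"moves": [{"x": -8, "y": 0, "z": -5, "yaw": 0, "grip": 40}, {"x": -8, "y": 0, "z": -5, "yaw": 0, "grip": 40}, {"x": -8, "y": 0, "z": -5, "yaw": 0, "grip": 40}, {"x": -8, "y": 0, "z": -5, "yaw": 0, "grip": 40}, {"x": -7, "y": 0, "z": -4, "yaw": 0, "grip": 40}]}}

```text
t: 5.25
eef_pos: [515.7, 43.6, 39.3]
ee_rot: [-0.154, 0.158, -0.688, 0.691]
contact_force: [-3.7, -6.8, 10.7]
gripper_width: 41.7
```

Emit:
{"op": "send_rows", "data": {"moves": [{"x": 0, "y": 0, "z": 0, "yaw": 0, "grip": 40}, {"x": 0, "y": 0, "z": 0, "yaw": 0, "grip": 40}]}}

```text
t: 5.5
eef_pos: [516.7, 45.0, 39.4]
ee_rot: [-0.156, 0.158, -0.689, 0.69]
contact_force: [-3.1, -3.9, 9.8]
gripper_width: 41.8
```

Run:
```python
import h;h.TAG='w5';s,c,p,d,M,m=h.report();h.disc(c,p,d,(283,280));h.platez(c,d,m)
```

```text
t 5.5 pos [516.7  45.   39.4] F [-3.1 -3.9  9.8] w 41.8 
 [[-0.902, -0.002, 0.432], [-0.432, -0.003, -0.902], [0.003, -1.0, 0.001]]
[312.5 316.1] V 90.0 [[500.8, 21.5, 68.9, 195.7], [505.9, 24.8, 65.0, 184.7]]
[509.1 251.8] V 88.0 [[577.6, -55.1, 45.2, 50.1], [578.3, -47.5, 42.6, 47.3]]
[218.5 170.3] V 79.0 [[552.8, 93.1, 42.9, 43.2], [554.9, 92.3, 40.5, 40.8]]
disc top z 21.9 slope deg [0.2 0.1] fit [517.9  44.5  43.5  45.6]
plate z 13.9
```

View pics/w5.png

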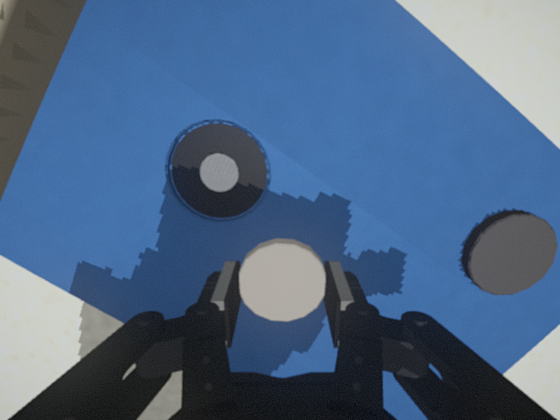

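The pocket rim is centred at (218.5,170) and the disc at (283,280). Correcting for the disc's visible side wall, the pocket is (36.3,49.3) mm from the disc, so the target TCP is about (553,94.3). Sliding on.

Emit:
{"op": "send_rows", "data": {"moves": [{"x": -11, "y": 0, "z": -6, "yaw": 0, "grip": 40}, {"x": -11, "y": 0, "z": -6, "yaw": 0, "grip": 40}, {"x": -11, "y": 0, "z": -6, "yaw": 0, "grip": 40}, {"x": -11, "y": 0, "z": -6, "yaw": 0, "grip": 40}, {"x": -10, "y": 0, "z": -5, "yaw": 0, "grip": 40}]}}

```text
t: 6.18
eef_pos: [554.0, 95.6, 39.1]
ee_rot: [-0.157, 0.157, -0.689, 0.69]
contact_force: [-2.1, -4.2, 2.2]
gripper_width: 41.4
```

Emit:
{"op": "send_rows", "data": {"moves": [{"x": 0, "y": 0, "z": 0, "yaw": 0, "grip": 40}, {"x": 0, "y": 0, "z": 0, "yaw": 0, "grip": 40}]}}

```text
t: 6.42
eef_pos: [554.5, 97.4, 38.7]
ee_rot: [0.158, -0.157, 0.69, -0.689]
contact_force: [-0.3, 1.8, 4.2]
gripper_width: 41.4
```

Run:
```python
import h;h.TAG='w6';s,c,p,d,M,m=h.report();h.disc(c,p,d,(283,280));h.platez(c,d,m)
import numpy as np;e=np.array([553,94.3,39])-s['eef_pos'];print('to go in tool',(M.T@e).round(1))
```

```text
t 6.425 pos [554.5  97.4  38.7] F [-0.3  1.8  4.2] w 41.4 
 [[-0.901, 0.001, 0.435], [-0.435, 0.001, -0.901], [-0.002, -1.0, -0.001]]
[534.1 347.1] V 65.0 [[573.9, -53.0, 36.6, 53.9], [576.9, -42.6, 34.5, 50.9]]
[317.3 341. ] V 58.0 [[529.1, 56.2, 86.5, 269.9], [534.6, 60.5, 81.6, 254.7]]
disc top z 21.3 slope deg [2.5 1.5] fit [556.5  97.5  42.8  44.3]
plate z 13.9
to go in tool [ 2.7 -0.3  2.2]
```

The disc tips with its rear edge sunk, so it overshot as measured. Backing up.

Emit:
{"op": "send_rows", "data": {"moves": [{"x": 1.4, "y": 0, "z": 1.1, "yaw": 0, "grip": 40}, {"x": 1.3, "y": 0, "z": 1.1, "yaw": 0, "grip": 40}, {"x": 0, "y": 0, "z": 0, "yaw": 0, "grip": 40}]}}

```text
t: 6.85
eef_pos: [552.0, 92.5, 37.9]
ee_rot: [-0.157, 0.158, -0.689, 0.69]
contact_force: [0.5, -0.2, -0.9]
gripper_width: 41.7
```

Run:
```python
import h;h.TAG='w7';s,c,p,d,M,m=h.report();h.disc(c,p,d,(283,280));h.platez(c,d,m)
import numpy as np;e=np.array([553,94.3,39])-s['eef_pos'];print('to go in tool',(M.T@e).round(1))
```

```text
t 6.85 pos [552.   92.5  37.9] F [ 0.5 -0.2 -0.9] w 41.7 
 [[-0.901, -0.001, 0.433], [-0.433, -0.001, -0.901], [0.001, -1.0, 0.0]]
[532.1 340.9] V 69.0 [[574.3, -53.4, 37.9, 53.5], [577.2, -43.2, 35.8, 50.5]]
[315.4 339. ] V 62.0 [[527.2, 54.8, 87.9, 263.8], [532.8, 58.9, 82.9, 248.9]]
disc top z 20.4 slope deg [0.1 0.3] fit [554.2  92.6  42.6  44.6]
plate z 13.9
to go in tool [-1.6 -1.1 -1.2]
```

View pics/w7.png

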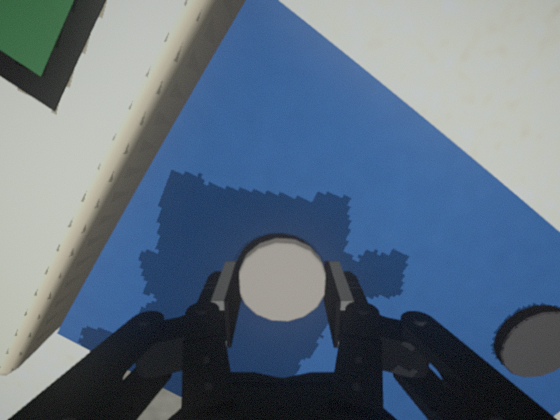

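The disc is now flat and sunk 1.5 mm into the mouth, with a dark crescent ahead of it. Nudging forward slightly, then opening.

Emit:
{"op": "send_rows", "data": {"moves": [{"x": -0.8, "y": 0, "z": -0.6, "yaw": 0, "grip": 40}, {"x": 0, "y": 0, "z": 0, "yaw": 0, "grip": 44}, {"x": 0, "y": 0, "z": 0, "yaw": 0, "grip": 47}, {"x": 0, "y": 0, "z": 0, "yaw": 0, "grip": 50}, {"x": 0, "y": 0, "z": 0, "yaw": 0, "grip": 54}]}}

```text
t: 7.52
eef_pos: [553.0, 94.2, 38.3]
ee_rot: [-0.157, 0.157, -0.689, 0.689]
contact_force: [-0.2, 0.8, -0.3]
gripper_width: 53.9
```

Run:
```python
import h;h.TAG='w8';s,c,p,d,M,m=h.report();h.disc(c,p,d,(283,280));h.platez(c,d,m)
```

```text
t 7.525 pos [553.   94.2  38.3] F [-0.2  0.8 -0.3] w 53.9 
 [[-0.901, 0.0, 0.434], [-0.434, -0.0, -0.901], [0.0, -1.0, 0.0]]
[281.5 377.9] V 31.0 [[492.8, 67.3, 6.1, 109.7], [500.3, 70.7, 5.8, 103.5]]
[521.8 330. ] V 55.0 [[579.1, -41.0, 19.5, 43.0], [581.7, -31.4, 18.4, 40.6]]
[397.8 334.7] V 39.0 [[546.1, 19.9, 60.8, 107.5], [550.6, 26.0, 57.3, 101.5]]
[173.8 329.1] V 37.0 [[497.5, 131.1, 64.3, 88.1], [504.8, 131.0, 60.7, 83.1]]
[282. 277.] V 150.0 [[552.2, 93.0, 46.4, 47.9], [556.3, 95.0, 43.7, 45.2]]
disc top z 17.9 slope deg [0.3 0.3] fit [555.9  94.7  41.7  42.6]
plate z 13.9
```

Seated: disc top is at z 17.9, slope 0.3°, 4 mm proud. Rising and going to look at the key.

Emit:
{"op": "send_rows", "data": {"moves": [{"x": 0, "y": -15, "z": 0, "yaw": 0, "grip": 54}, {"x": 0, "y": -40, "z": 0, "yaw": 0, "grip": 54}, {"x": 0, "y": -40, "z": 0, "yaw": 0, "grip": 54}, {"x": -1, "y": 0, "z": -26, "yaw": 0, "grip": 0}, {"x": -1, "y": 0, "z": -26, "yaw": 0, "grip": 0}]}}

```text
t: 8.2
eef_pos: [532.7, 142.2, 135.1]
ee_rot: [0.158, -0.156, 0.69, -0.689]
contact_force: [-0.2, 1.0, -1.2]
gripper_width: 18.7
```

Emit:
{"op": "send_rows", "data": {"moves": [{"x": -1, "y": 0, "z": -26, "yaw": 0, "grip": 0}, {"x": -1, "y": 0, "z": -26, "yaw": 0, "grip": 0}, {"x": -1, "y": 0, "z": -26, "yaw": 0, "grip": 0}, {"x": 0, "y": 0, "z": 0, "yaw": 0, "grip": 0}, {"x": 0, "y": 0, "z": 0, "yaw": 0, "grip": 0}]}}

```text
t: 8.82
eef_pos: [501.6, 212.5, 133.9]
ee_rot: [-0.157, 0.157, -0.689, 0.69]
contact_force: [0.0, -0.2, 0.1]
gripper_width: 0.4
```

Run:
```python
from h import *
s,c,p,d,M=look('w9');h=cv2.cvtColor(p,cv2.COLOR_RGB2HSV)
X=cloud(c,d);g=(h[...,0]>45)&(h[...,0]<75)&(h[...,1]>120)&(h[...,2]>40)
for o in blobs(g,150):
    k=np.zeros(g.shape,np.uint8);cv2.fillPoly(k,[o],1);q=X[(cv2.erode(k,np.ones((5,5)))>0)&(d>0)]
    t=(k>0)&(X[...,2]>68)&(d>0)
    print(o[:,0].mean(0),cv2.boundingRect(o),'z',np.percentile(q[:,2],[5,50,95]).round(1),np.round(plane_fit(c,o,72),1),X[t].mean(0).round(1) if t.any() else '')
pt,dt=arm.grab_frame('top');cv2.imwrite('pics/top2.png',pt[:,:,::-1]);c=arm.get_calibration('top');m=masks(pt)
for o in blobs(m['obj'],150):print('top',np.round(plane_fit(c,o,18),1))
```

```text
t 8.825 pos [501.6 212.5 133.9] F [ 0.  -0.2  0.1] w 0.4 
 [[-0.901, 0.001, 0.433], [-0.433, -0.001, -0.901], [-0.001, -1.0, 0.001]]
top [550.1  95.2  45.   45.6]
top [576.1 -48.5  41.6  42.8]
```

View pics/w9.png

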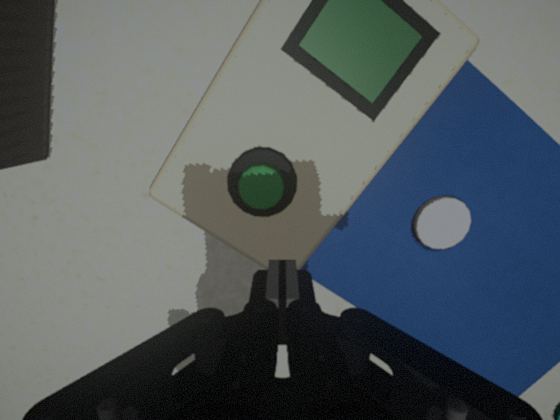

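The green key is at (261,186), the white disc sits in the pocket at (442,222), and the grey disc is unmoved in the top view. Computing the key position.

Run:
```python
from h import *
s,c,p,d,M=look('w9b');X=cloud(c,d)
k=np.zeros((420,560),bool);k[145:220,225:300]=True
t=k&(d>0)&(X[...,2]>67)&(X[...,2]<80);t=cv2.morphologyEx(t.astype(np.uint8),cv2.MORPH_OPEN,np.ones((3,3)))>0
o=max(blobs(t),key=cv2.contourArea);q=X[t];print(cv2.boundingRect(o),'z',np.median(q[:,2]).round(1),'mean',q.mean(0).round(1),plane_fit(c,o,72))
r=k&(d>0)&(X[...,2]>58)&(X[...,2]<65);print('surround',np.median(X[r][:,2]).round(1))
K=ray(c,cv2.boundingRect(o)[:2]+np.array(cv2.boundingRect(o)[2:])/2,72);print(K.round(1),'tool delta',(M.T@(K-s['eef_pos'])).round(1))
```

```text
t 8.925 pos [501.8 211.9 133.6] F [0.3 0.3 0.2] w -0.1 
 [[-0.902, 0.001, 0.432], [-0.432, -0.001, -0.902], [-0.0, -1.0, 0.001]]
(237, 164, 46, 46) z 71.8 mean [530.8 239.3  71.7] (530.6333618164062, 239.20724487304688, 26.465116500854492, 26.879013061523438)
surround 61.9
[530.7 238.8  72. ] tool delta [-37.7  61.6 -11.9]
```

Emit:
{"op": "send_rows", "data": {"moves": [{"x": -19, "y": 0, "z": -6, "yaw": 0, "grip": 0}, {"x": -19, "y": 0, "z": -6, "yaw": 0, "grip": 0}, {"x": 0, "y": 14, "z": 0, "yaw": 0, "grip": 0}, {"x": 0, "y": 14, "z": 0, "yaw": 0, "grip": 0}, {"x": 0, "y": 0, "z": 0, "yaw": 0, "grip": 0}]}}

```text
t: 9.6
eef_pos: [528.3, 239.1, 103.4]
ee_rot: [-0.155, 0.159, -0.689, 0.69]
contact_force: [0.6, -0.3, 0.7]
gripper_width: -0.1
```

Emit:
{"op": "send_rows", "data": {"moves": [{"x": 0, "y": 4, "z": 0, "yaw": 0, "grip": 0}, {"x": 0, "y": 4, "z": 0, "yaw": 0, "grip": 0}, {"x": 0, "y": 3, "z": 0, "yaw": 0, "grip": 0}, {"x": 0, "y": 3, "z": 0, "yaw": 0, "grip": 0}, {"x": 0, "y": 0, "z": 0, "yaw": 0, "grip": 0}]}}

```text
t: 10.22
eef_pos: [530.2, 240.6, 91.4]
ee_rot: [-0.157, 0.157, -0.689, 0.689]
contact_force: [-0.5, -1.4, 3.2]
gripper_width: -0.1
```

Nearly down at 3.2 N. I'll push until the force rises past the 4 N spring, which is the hard stop.

Emit:
{"op": "send_rows", "data": {"moves": [{"x": 0, "y": 1.2, "z": 0, "yaw": 0, "grip": 0}, {"x": 0, "y": 0.8, "z": 0, "yaw": 0, "grip": 0}, {"x": 0, "y": 0, "z": 0, "yaw": 0, "grip": 0}]}}

```text
t: 10.6
eef_pos: [530.3, 240.6, 90.9]
ee_rot: [-0.157, 0.157, -0.689, 0.689]
contact_force: [-3.6, -1.6, 15.0]
gripper_width: -0.1
```

15 N with z stopped at 90.9 (tip 65.9, i.e. 6 mm below 71.9) means the key is fully down. Releasing and retreating.

Emit:
{"op": "send_rows", "data": {"moves": [{"x": 0, "y": -6, "z": 0, "yaw": 0, "grip": 0}, {"x": 0, "y": -12, "z": 0, "yaw": 0, "grip": 0}, {"x": 0, "y": -25, "z": 0, "yaw": 0, "grip": 0}, {"x": 19, "y": -30, "z": 6, "yaw": 0, "grip": 0}, {"x": 30, "y": -30, "z": 6, "yaw": 0, "grip": 0}]}}

```text
t: 11.22
eef_pos: [491.5, 208.9, 193.3]
ee_rot: [0.158, -0.157, 0.69, -0.689]
contact_force: [-0.1, 0.1, 0.1]
gripper_width: -0.0
```

Emit:
{"op": "send_rows", "data": {"moves": [{"x": 0, "y": 0, "z": 0, "yaw": 0, "grip": 0}, {"x": 0, "y": 0, "z": 0, "yaw": 0, "grip": 0}, {"x": 0, "y": 0, "z": 0, "yaw": 0, "grip": 0}]}}

```text
t: 11.6
eef_pos: [491.5, 209.3, 191.5]
ee_rot: [0.157, -0.158, 0.689, -0.689]
contact_force: [-0.9, -0.6, -0.5]
gripper_width: 0.1
```

Run:
```python
from h import *
s,c,p,d,M=look('w10');X=cloud(c,d)
k=(d>0)&(X[...,2]<80)&(np.hypot(X[...,0]-530.8,X[...,1]-239.2)<9);print('key z',k.sum(),np.median(X[k][:,2]).round(1))
k=(d>0)&(X[...,2]<40)&(np.hypot(X[...,0]-553,X[...,1]-93.5)<16);print('white z',k.sum(),np.median(X[k][:,2]).round(1) if k.any() else '')
pt,dt=arm.grab_frame('top');c=arm.get_calibration('top');m=masks(pt)
for o in blobs(m['obj'],150):print('top',np.round(plane_fit(c,o,18),1))
```

```text
t 11.6 pos [491.5 209.3 191.5] F [-0.9 -0.6 -0.5] w 0.1 
 [[-0.901, -0.001, 0.435], [-0.435, 0.0, -0.901], [0.0, -1.0, -0.0]]
key z 458 72.0
white z 834 17.9
top [550.   95.1  45.1  45.7]
top [576.1 -48.5  41.7  42.8]
```

View pics/w10.png

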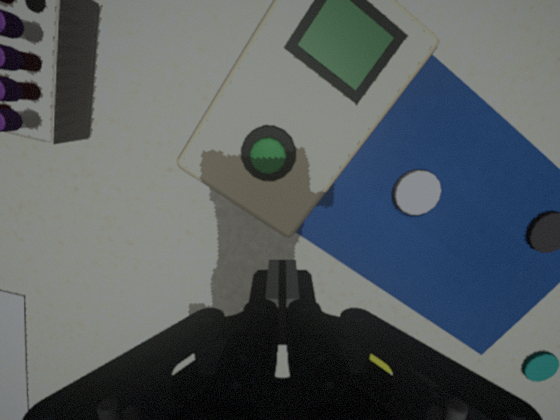

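The key is back up at (268,153), the white disc is seated at (417,192), the grey disc is in place, and the arm is clear. Handing in.

```bash
python3 -c "
from station import arm
print(arm.sign_off())"
```

```text
the job is handed in; nothing more can be done
None
```

The daily check is done and handed in at about 11.7 s of the 45 s allowed. I held the white disc lightly, slid it along the plate to the pocket, and released it there. I then pressed the green start key fully down and let it go.

**Last checks**
- **White disc:** its top is at z 17.9 mm, 4 mm above the plate (13.9), and its slope was 0.3° just after release, so it is seated flat.
- **Start key:** when pressed, the force rose to 15 N at 6 mm of travel, which is the stop. It is back up at z 72.0 mm.
- **Grey disc:** it has not moved. The top camera put it within about 1 mm of where it started.
- **Arm:** it is clear of everything, with a force reading of about 0.

**What didn't go exactly to plan**
- The slide first overshot the pocket by about 3 mm. The disc tipped about 3° with its rear edge down, and I backed up before releasing it.
- The gripper read 41.7 mm on the 44 mm disc, which I did not explain. The disc stayed flat on the plate during the slide.
- The wrist and top cameras disagreed by about 2–3 mm throughout, so I aligned the disc to the pocket using the wrist camera alone.

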